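# Clear the capper's outfeed at the end of a batch

### The job

The batch is finished, so clear the capping machine's outfeed. First, with the jars still standing there, take out the lane guide, the long aluminium bar between them: lift its front end over the tray's lip, draw it out endwise from under the machine and lay it in the long steel wash tray. Then stand every jar from the outfeed upright in the grey tote, and only when all are in, push the tote along the table, without lifting it, until it stands square inside the yellow taped outline; leave everything else on the table where it is.

Things in the scene. Friction and masses are not known exactly. Their poses are not given: they have to be found in the camera images.
- outfeed: Fixed capping machine (white housing 360 wide, 240 high) with flat steel outfeed tray. Origin: on the table under the middle of the outer face of the tray's front lip; +y along the tray into the machine, x across, z up. Tray floor 12 mm above the table, 160 wide inside, from y = 4 to 400; side edges 20 mm above the table. Front face of the housing at y = 295.
- outfeed_lip (a point): Middle of the top of the tray's front lip, 28 mm above the table (16 above the tray floor); the lip is 4 mm thick. It stops the guide from being pulled straight out: the guide slides out over it when tilted about 0.06 to 0.13 rad, front end up.
- outfeed_mouth (a point): Point on the tray floor in the middle of the mouth of the machine's throat, under the front face of the housing. The throat is 52 mm high (floor to underside of housing). The guide's tail sits about 75 mm deep in it, between two thin cheeks 28 mm apart, with only 12 mm of air over it, so the guide cannot be lifted out level.
- guide: Lane guide: loose slotted aluminium profile, 20 wide (x), 362 long (y), 40 high (z), 0.29 kg evenly spread, standing on its narrow side on the tray floor between two lanes of jars. Origin: middle of its underside; +y towards its tail (machine end). No jar stands within 70 mm of the lip; further in, the jars stand only about 8 mm from the guide's sides.
- guide_front (a point): Middle of the lower edge of the guide's front end; at the start 6 to 14 mm from the outer face of the lip, behind it.
- guide_tail (a point): Middle of the lower edge of the guide's tail end (in the machine's throat at the start).
- wash_tray: Fixed shallow steel wash tray, 88 (x) by 428 (y) by 18 high outside, walls and floor 3 mm thick. Origin: centre of its underside on the table; y along its length.
- tote: Loose open grey plastic tote, 180 (x) by 210 (y) by 36 high outside, walls and floor 4 mm thick, 0.35 kg. Origin: centre of its underside; z up. All the jars fit in it on one layer, e.g. two across x and three along y. It slides on the table when pushed at a wall.
- bay: Rectangle of yellow tape stuck flat on the table, 220 (x) by 250 (y) inside, tape 20 wide: the place for the full tote, its long side along the long side of the outline (either way round). Origin: its centre on the table.
- jar0: Closed round jar, pink pot with white screw lid, 52 mm diameter, 48 high, 85 g. Origin: centre of its underside; z up through the lid. Four to six of the six jars are present; they stand in two lanes, one either side of the guide, lane middles 44 mm from the guide's middle, about 60 mm apart along the lane.
- jar1: Closed round jar, pink pot with white screw lid, 52 mm diameter, 48 high, 85 g. Origin: centre of its underside; z up through the lid.
- jar2: Closed round jar, pink pot with white screw lid, 52 mm diameter, 48 high, 85 g. Origin: centre of its underside; z up through the lid.
- jar3: Closed round jar, pink pot with white screw lid, 52 mm diameter, 48 high, 85 g. Origin: centre of its underside; z up through the lid.
- jar4: Closed round jar, pink pot with white screw lid, 52 mm diameter, 48 high, 85 g. Origin: centre of its underside; z up through the lid.
- jar5: Closed round jar, pink pot with white screw lid, 52 mm diameter, 48 high, 85 g. Origin: centre of its underside; z up through the lid.
- sample_pot: Bystander: open pink pot of gel, 81 mm across, 38 high. Origin: centre of underside.
- lid_stack: Bystander: stack of four white lids, 54 mm across, 56 high.
- scraper: Bystander: scraper with wooden handle, 205 long, lying on the table.
- tape_roll: Bystander: roll of brown packing tape, 68 mm across, 24 high.
- spray_bottle: Bystander: white bottle, 60 mm across, 160 high.
- ladle: Bystander: steel spoon 180 long lying on the table.
- rinse_pot: Bystander: steel pot, 84 mm across, 70 high.

How it is judged:
On the way, in this order (a step that is already met when the one before it is completed fails the run):
1. the guide's front end is lifted above the lip while its tail is still in the throat and every jar is still on the outfeed (z of guide_front in the frame of outfeed above 0.03 m and y of guide_tail in the frame of outfeed above 0.31 m and y of jar0 in the frame of outfeed between 0.03 and 0.4 m and x of jar0 in the frame of outfeed between -0.1 and 0.1 m and y of jar1 in the frame of outfeed between 0.03 and 0.4 m and x of jar1 in the frame of outfeed between -0.1 and 0.1 m and y of jar2 in the frame of outfeed between 0.03 and 0.4 m and x of jar2 in the frame of outfeed between -0.1 and 0.1 m and y of jar3 in the frame of outfeed between 0.03 and 0.4 m and x of jar3 in the frame of outfeed between -0.1 and 0.1 m and y of jar4 in the frame of outfeed between 0.03 and 0.4 m and x of jar4 in the frame of outfeed between -0.1 and 0.1 m and y of jar5 in the frame of outfeed between 0.03 and 0.4 m and x of jar5 in the frame of outfeed between -0.1 and 0.1 m), for 0.1 s.
2. the guide is drawn out endwise over the lip, its front end 6 cm or more outside, its tail still over the tray (y of guide_front in the frame of outfeed below -0.06 m and y of guide_tail in the frame of outfeed above 0.03 m and angle between the y axis of guide and the y axis of outfeed, either way round below 0.2 rad), for 0.05 s.
3. the guide lies in the wash tray, let go (x of guide in the frame of wash_tray between -0.036 and 0.036 m and y of guide in the frame of wash_tray between -0.04 and 0.04 m and z of guide in the frame of wash_tray between -0.002 and 0.03 m and angle between the y axis of guide and the y axis of wash_tray, either way round below 0.15 rad and angle between guide's own y axis and vertical between 1.5 and 1.64 rad and contact force between guide and the fingers below 0.3 N and linear speed of guide below 0.03 m/s), for 0.2 s.
4. all the jars stand upright in the tote, let go, with the tote not yet moved to the outline (10 cm or more from it, centre to centre) (x of jar0 in the frame of tote between -0.072 and 0.072 m and y of jar0 in the frame of tote between -0.087 and 0.087 m and z of jar0 in the frame of tote between -0.004 and 0.016 m and angle between each of jar0, jar1, jar2, jar3, jar4, jar5's own z axis and vertical below 0.2 rad and contact force between each of jar0, jar1, jar2, jar3, jar4, jar5 and the fingers below 0.3 N and linear speed of each of jar0, jar1, jar2, jar3, jar4, jar5 below 0.03 m/s and x of jar1 in the frame of tote between -0.072 and 0.072 m and y of jar1 in the frame of tote between -0.087 and 0.087 m and z of jar1 in the frame of tote between -0.004 and 0.016 m and x of jar2 in the frame of tote between -0.072 and 0.072 m and y of jar2 in the frame of tote between -0.087 and 0.087 m and z of jar2 in the frame of tote between -0.004 and 0.016 m and x of jar3 in the frame of tote between -0.072 and 0.072 m and y of jar3 in the frame of tote between -0.087 and 0.087 m and z of jar3 in the frame of tote between -0.004 and 0.016 m and x of jar4 in the frame of tote between -0.072 and 0.072 m and y of jar4 in the frame of tote between -0.087 and 0.087 m and z of jar4 in the frame of tote between -0.004 and 0.016 m and x of jar5 in the frame of tote between -0.072 and 0.072 m and y of jar5 in the frame of tote between -0.087 and 0.087 m and z of jar5 in the frame of tote between -0.004 and 0.016 m and horizontal distance between tote and bay above 0.1 m), for 0.2 s.
At the end, for the whole second after the job is handed in: Guide lying level in the wash tray, along it within 0.15 rad; every jar upright (0.2 rad) on the floor of the tote; tote flat on the table, within 27 mm of the middle of the outline along each of its axes and square to it within 0.2 rad; all at rest and let go (all of step 3 and x of jar0 in the frame of tote between -0.072 and 0.072 m and y of jar0 in the frame of tote between -0.087 and 0.087 m and z of jar0 in the frame of tote between -0.004 and 0.016 m and angle between each of jar0, jar1, jar2, jar3, jar4, jar5's own z axis and vertical below 0.2 rad and contact force between each of jar0, jar1, jar2, jar3, jar4, jar5 and the fingers below 0.3 N and linear speed of each of jar0, jar1, jar2, jar3, jar4, jar5 below 0.03 m/s and x of jar1 in the frame of tote between -0.072 and 0.072 m and y of jar1 in the frame of tote between -0.087 and 0.087 m and z of jar1 in the frame of tote between -0.004 and 0.016 m and x of jar2 in the frame of tote between -0.072 and 0.072 m and y of jar2 in the frame of tote between -0.087 and 0.087 m and z of jar2 in the frame of tote between -0.004 and 0.016 m and x of jar3 in the frame of tote between -0.072 and 0.072 m and y of jar3 in the frame of tote between -0.087 and 0.087 m and z of jar3 in the frame of tote between -0.004 and 0.016 m and x of jar4 in the frame of tote between -0.072 and 0.072 m and y of jar4 in the frame of tote between -0.087 and 0.087 m and z of jar4 in the frame of tote between -0.004 and 0.016 m and x of jar5 in the frame of tote between -0.072 and 0.072 m and y of jar5 in the frame of tote between -0.087 and 0.087 m and z of jar5 in the frame of tote between -0.004 and 0.016 m and x of tote in the frame of bay between -0.027 and 0.027 m and y of tote in the frame of bay between -0.027 and 0.027 m and angle between the y axis of tote and the y axis of bay, either way round below 0.2 rad and angle between tote's own z axis and vertical below 0.05 rad and linear speed of tote below 0.02 m/s); the robot touches nothing.
It fails at once if a thing that is no part of the job is pushed more than 3 cm out of its place (distance of any of sample_pot, lid_stack, scraper, tape_roll, spray_bottle, ladle, rinse_pot from where it was at the start of the episode above 0.03 m).
It fails at once if the tote is lifted off the table (height (world z) of tote above 0.03 m).
Of jar0, jar1, jar2, jar3, jar4, jar5 only 4 to 6 are there at a start; the rules pass over those that are not, and their reading is None.
At some moment in a run one of tote may be knocked a few centimetres aside while the robot is not near it.
Once in a run the grip may slacken for a moment while it holds something.
It also fails if it takes over 210 s, if anything falls off the work surface, if the arm or the gripper's body presses on something with over 40 N, if the wrist force passes 120 N, or if a joint passes its speed limit or range.

### The arm

A 6-joint arm with a two-finger parallel gripper is mounted at the origin on the work surface. World frame = base frame: x ahead of the robot, y to its left, z up, the work surface at z = 0. Lengths are in m, angles in rad, forces in N, time in s.
With the tool pointing down it reaches from about 0.25 to 0.775 m from the base axis. Payload 4 kg.
Tool frame: the origin (TCP) lies on the centre line of the jaws, within the pads' length; the fingertips stand 8 mm ahead of it and the grasp point (between the pads) lies 11 mm behind it; z points along the fingers, y is the line along which they close (so a half turn about z gives the same grasp; the last joint's range is limited). The gripper opens to 85 mm and grips with 20 to 120 N. Pads are 22 mm wide; open, the fingers measure 114 mm over their backs; the gripper's body (76 mm by 85 mm) begins 54 mm behind the grasp point. The pads swing forward as they close: fully open they stand 13 mm farther back than shut.
Start: joints at [-1.33, 0.087, 1.371, -0, 1.684, -0.103], TCP at [0.185, -0.518, 0.239] pointing down, gripper open.
Joint ranges: [-3.1, 3.1], [-0.76, 2.03], [0.27, 2.55], [-1.08, 4.22], [0.17, 2.65], [-2.57, 2.57]. Speed limits (rad/s): [2.79, 2.79, 3.14, 3.14, 3.14, 3.14].

### API

Orientations are given as a 3x3 rotation matrix whose columns are the frame's x, y, z axes.
In Python, from rig import bot gives the robot as it stands.
- The arm moves only by the shell command python3 -m pendant 'ROWS' [FORCE]. ROWS is JSON, a list of rows, each a list of 7 numbers: the shift along the world's x, y, z scaled (see below), then the turn, a rotation vector about the world's x, y, z scaled (see below), then the gripper command: -1 is fully open, 1 is shut, values between are in proportion. A call has 1 to 12 rows; each row is the pose to reach, as a shift and turn from the pose commanded when the call began, turning the shorter way round; what a row does not reach only later rows make up. The controller multiplies each number of a shift by 500 mm and each number of a turn by 180 degrees. A row lasts 1/12 s, in which the tool goes at most 41.7 mm and 7.16 degrees, less where a joint would pass 70% of its speed; a pose out of reach is approached as far as the arm can. A call with a number of a shift or a turn outside -1 to 1 is refused whole. A call with a gripper value outside its range is refused whole. The fingers move at their own pace and stop on an object; FORCE is the grip in N (left out, the last holds). Time passes only in rows, so rows that repeat a pose let the fingers close. It gives the time, the measured TCP pose, the force, the opening and the grip force at its end, in the units of the state.
- bot.read_state(): the state, without advancing time (a new reading comes with each control period).
- bot.grab_frame(name): name is "side" or "top" or "wrist"; returns a dict with "img" (384x512x3 uint8, red, green, blue), "K" (3x3 intrinsics, pixels), "dist_coeffs" ([k1, k2, p1, p2, k3] as OpenCV has them; the pictures are not rectified), "world_to_cam" (4x4, takes a point from world to camera coordinates); the wrist camera has in their place "hand_eye" (4x4, takes a point from camera to tool coordinates, whose origin is the TCP and whose axes are the flange's). Camera axes: x right, y down, z forward; pixel columns grow to the right and rows downward; lengths in m; the calibration is good to about 2 mm. A picture is of the moment at which its call begins: read the wrist's pose just before it. There is no depth.
- bot.finish_job(): hands the job in; it is judged then, once.
Trained networks look in a picture, given as the dict that the camera call returned (one of the last four; its "shot" number tells which), for a name from the list of things; names that differ only in an ending like _2 or _b are one class to them, and where a whole thing is asked for, a point or a joint stands for the part that bears it (a point fixed in the world has none). Each returns a list of dicts, best first, with "p" (0 to 1); they miss things now and then, are a little off and sometimes report something else, mostly with a low value. They report only what shows in the picture. A call takes as long as a camera call.
- bot.search_frame(picture, name): "rect" ([left, top, right, bottom] in pixels, round what is visible of it).
- bot.place_of(picture, name): "position" ([row, column] in pixels: a listed point, or the origin of a listed thing).
The state is a dict: "t": time; "qpos": joint angles; "joint_vel": joint speeds; "effort": joint torques, N m; "tcp_pos": TCP position; "eef_rot": TCP orientation; "wrist_force": force on the tool from outside, world axes, zero at the start; "wrist_torque": the same for the moment, N m; "width": finger opening in m; "finger_force": force on a finger pad.
Only numpy, scipy, OpenCV 4.12 (cv2) and the standard library are available. Lean on these libraries where they do the work, as an engineer would, in place of code of your own. Each camera call takes 0.05 s, during which the arm holds its last target. There are 200 camera calls.

## Working session

There is one attempt and no reset: what is moved stays moved. The work goes in short steps, Python scripts to look and compute and a shell command to move; the robot and the scene stay as the last step left them, time stands still between calls to the robot, and variables do not carry over. Pictures are saved under pics/ and viewed, at most 14 in all, crops included, and the job is handed in when it is done.

```bash
ls; mkdir -p pics
cat > h.py <<'E'
import numpy as np, cv2
from rig import bot
def grab(n):
    s=bot.read_state(); f=bot.grab_frame(n)
    if n=="wrist":
        T=np.eye(4);T[:3,:3]=np.array(s["eef_rot"]);T[:3,3]=s["tcp_pos"]
        f["c2w"]=T@np.array(f["hand_eye"])
    else: f["c2w"]=np.linalg.inv(np.array(f["world_to_cam"]))
    return f
def w(f,rc,z):
    "pixel (row,col) -> world at height z"
    p=cv2.undistortPoints(np.array([[[rc[1],rc[0]]]],float),np.array(f["K"]),np.array(f["dist_coeffs"]))[0,0]
    d=f["c2w"][:3,:3]@np.array([p[0],p[1],1]);o=f["c2w"][:3,3]
    return o+d*(z-o[2])/d[2]
def px(f,P):
    M=np.linalg.inv(f["c2w"]);r=cv2.Rodrigues(M[:3,:3])[0]
    return cv2.projectPoints(np.array(P,float).reshape(-1,3),r,M[:3,3],np.array(f["K"]),np.array(f["dist_coeffs"]))[0][:,0]
def save(f,n): cv2.imwrite("pics/"+n+".png",f["img"][:,:,::-1])
E
python3 - <<'E'
from h import *
np.set_printoptions(precision=4,suppress=True)
f=grab("top");save(f,"top0");g=grab("side");save(g,"side0")
print("cam",f["c2w"][:3,3],g["c2w"][:3,3])
Z=dict(outfeed=0,outfeed_lip=.028,outfeed_mouth=.012,guide=.012,guide_front=.012,guide_tail=.012,wash_tray=0,tote=0,bay=0,jar0=.012,sample_pot=0,lid_stack=0,scraper=0,tape_roll=0,spray_bottle=0,ladle=0,rinse_pot=0)
for n,z in Z.items():
    for nm,h in (("T",f),("S",g)):
        for r in bot.place_of(h,n)[:7]:
            if r["p"]>.3: print(nm,n,round(r["p"],2),np.round(r["position"]),w(h,r["position"],z)[:2])
print(bot.read_state()["eef_rot"],bot.read_state()["wrist_force"])
E
```

```text
pics
cam [0.2675 0.0404 1.3666] [0.4492 0.7739 0.9398]
T outfeed 0.83 [209. 228.] [0.4854 0.1346]
S outfeed 0.59 [235. 272.] [0.4939 0.1324]
T outfeed_lip 0.77 [205. 223.] [0.4931 0.1482]
T outfeed_lip 0.53 [233. 195.] [0.4143 0.2241]
S outfeed_lip 0.98 [236. 278.] [0.476  0.1517]
T outfeed_mouth 0.82 [228. 122.] [0.4301 0.4378]
T guide 0.76 [219. 161.] [0.4545 0.3255]
T guide 0.35 [226. 124.] [0.4353 0.4312]
T guide 0.32 [259. 219.] [0.3423 0.1572]
S guide 0.77 [293. 279.] [0.4528 0.3235]
S guide 0.47 [288. 259.] [0.5064 0.3145]
T guide_front 0.78 [210. 224.] [0.4832 0.1438]
T guide_front 0.57 [198. 335.] [ 0.5183 -0.1756]
S guide_front 0.61 [280. 263.] [0.5006 0.2916]
S guide_front 0.58 [239. 276.] [0.4816 0.154 ]
T wash_tray 0.95 [144. 261.] [0.6831 0.0391]
S wash_tray 0.73 [249. 322.] [0.344 0.158]
S wash_tray 0.7 [205. 217.] [0.681  0.0484]
T tote 0.94 [199. 332.] [ 0.5152 -0.1695]
S tote 0.86 [162. 272.] [ 0.533  -0.1745]
S tote 0.52 [247. 327.] [0.3311 0.1502]
T bay 0.47 [106. 239.] [0.8025 0.1053]
S bay 0.62 [184. 189.] [ 0.7929 -0.0249]
T jar0 0.88 [239. 152.] [0.3979 0.3506
[... 705 characters left out ...]
ape_roll 0.35 [294. 280.] [0.4483 0.3193]
T spray_bottle 0.7 [234. 193.] [0.4148 0.235 ]
T spray_bottle 0.61 [105. 240.] [0.8054 0.1029]
T spray_bottle 0.56 [113. 346.] [ 0.7795 -0.2182]
T spray_bottle 0.41 [107. 285.] [ 0.7994 -0.0327]
S spray_bottle 0.55 [217. 175.] [0.7985 0.1149]
T ladle 0.96 [109. 285.] [ 0.793 -0.033]
T ladle 0.36 [113. 349.] [ 0.7808 -0.2261]
S ladle 0.51 [184. 188.] [ 0.7974 -0.025 ]
T rinse_pot 0.61 [113. 346.] [ 0.7817 -0.2186]
T rinse_pot 0.53 [107. 237.] [0.8012 0.1129]
S rinse_pot 0.78 [143. 208.] [ 0.78   -0.2306]
S rinse_pot 0.67 [285. 262.] [0.5011 0.2997]
[[ 0.9415  0.3371  0.0001]
 [ 0.3371 -0.9415 -0.0002]
 [-0.      0.0002 -1.    ]] [0.5113 0.4976 0.2512]
```

View pics/top0.png

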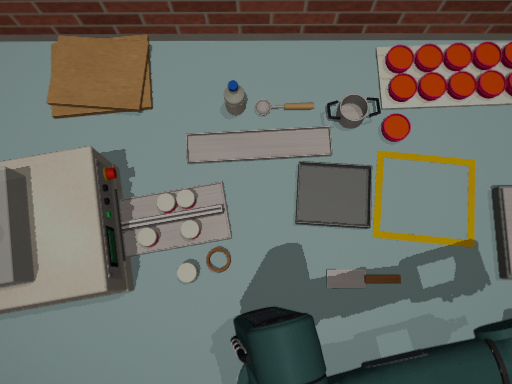

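View pics/side0.png

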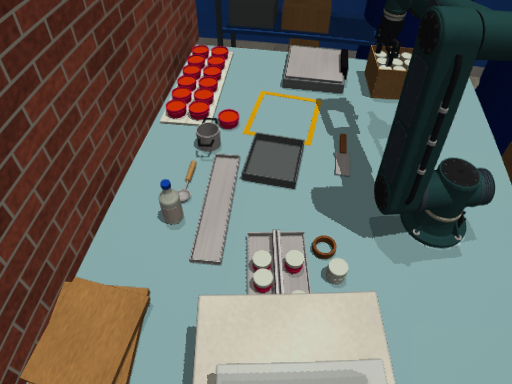

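The top picture shows four jars at about (166,202), (186,198), (148,237) and (190,229). The guide runs from (222,209) to (122,224), the wash tray is near (259,145), the tote near (334,195) and the bay near (425,198). Next I'll turn the corners into frames.

Run:
```python
from h import *
np.set_printoptions(precision=4,suppress=True)
f=grab("top")
img=f["img"].astype(int)
def rect(corn,z):
    P=np.array([w(f,(r,c),z)[:2] for c,r in corn]);return P
for n,c,z in (("wash",[(187,135),(329,127),(331,155),(188,163)],.018),("tote",[(299,163),(371,167),(369,228),(296,223)],.036),("lip",[(223,183),(231,238)],.028)):
    P=rect(c,z);print(n,P.tolist(),"c",P.mean(0),"lens",np.linalg.norm(P-np.roll(P,-1,0),axis=1))
m=(img[...,0]>120)&(img[...,1]>90)&(img[...,2]<60);m[:140]=0;m[:,:360]=0;m[260:]=0
r,c=np.nonzero(m);P=np.array([w(f,a,0)[:2] for a in zip(r,c)],np.float32)
print("bay",cv2.minAreaRect(P))
print("guide line",w(f,(209,221),.052)[:2],w(f,(224,124),.052)[:2])
for c,r in [(166,202),(186,198),(148,237),(190,229)]: print("jar",w(f,(r,c),.060)[:2])
```

```text
wash [[0.7054380721793614, 0.25799018758188313], [0.7299756902112045, -0.16270477041601827], [0.6440541694190338, -0.1661706287572805], [0.6198527056478398, 0.25240267375093667]] c [0.6748 0.0454] lens [0.4214 0.086  0.4193 0.0858]
tote [[0.6151579315413624, -0.07065699622043539], [0.6033636897901754, -0.2772287809582905], [0.42735751757229573, -0.2638085214956297], [0.44123371728065475, -0.05960375039628462]] c [ 0.5218 -0.1678] lens [0.2069 0.1765 0.2047 0.1743]
lip [[0.557843240440925, 0.1481132816074009], [0.39957701833695003, 0.12307611708111502]] c [0.4787 0.1356] lens [0.1602 0.1602]
bay ((0.5214054584503174, -0.43681269884109497), (0.2888120412826538, 0.25845733284950256), 84.3051986694336)
guide line [0.4783 0.1506] [0.4356 0.4205]
jar [0.4966 0.3039]
jar [0.508  0.2483]
jar [0.3987 0.3498]
jar [0.421  0.2346]
```

```bash
python3 -m pendant '[[0.4,0.7,0,0,0,0.22,0],[0.4,0.7,0,0,0,0.22,0],[0.4,0.7,0,0,0,0.22,0],[0.4,0.7,0,0,0,0.22,0],[0.4,0.7,0,0,0,0.22,0],[0.4,0.7,0,0,0,0.22,0],[0.4,0.7,0,0,0,0.22,0],[0.4,0.7,0,0,0,0.22,0],[0.4,0.7,0,0,0,0.22,0],[0.4,0.7,0,0,0,0.22,0],[0.4,0.7,0,0,0,0.22,0],[0.4,0.7,0,0,0,0.22,0]]' 100
python3 -m pendant '[[0.18,0.7,0,0,0,0.22,0],[0.18,0.7,0,0,0,0.22,0],[0.18,0.7,0,0,0,0.22,0],[0.18,0.7,0,0,0,0.22,0],[0.18,0.7,0,0,0,0.22,0],[0.18,0.7,0,0,0,0.22,0],[0.18,0.7,0,0,0,0.22,0],[0.18,0.7,0,0,0,0.22,0],[0.18,0.7,0,0,0,0.22,0],[0.18,0.7,0,0,0,0.22,0],[0.18,0.7,0,0,0,0.22,0],[0.18,0.7,0,0,0,0.22,0]]'
python3 - <<'E'
from h import *
np.set_printoptions(precision=4,suppress=True)
f=grab("wrist");save(f,"w1");print(f["c2w"]); print(bot.read_state()["qpos"])
for n,z in dict(outfeed_lip=.028,outfeed_mouth=.012,guide=.012,guide_front=.012,jar0=.012).items():
    for r in bot.place_of(f,n)[:6]:
        if r["p"]>.3: print(n,round(r["p"],2),np.round(r["position"]),w(f,r["position"],z)[:2])
E
```

```text
t: 2.85
tcp_pos: [0.3858, -0.1668, 0.2395]
eef_rot: [[0.507, 0.862, 0.0], [0.862, -0.507, -0.001], [-0.001, 0.001, -1.0]]
wrist_force: [-0.4, 0.4, 0.3]
width: 0.0424
finger_force: 0.0
t: 3.85
tcp_pos: [0.4757, 0.1805, 0.2391]
eef_rot: [[-0.153, 0.988, -0.0], [0.988, 0.153, -0.001], [-0.001, -0.001, -1.0]]
wrist_force: [0.7, 0.0, -0.3]
width: 0.0426
finger_force: 0.0
[[ 0.9881  0.1469  0.0456  0.4631]
 [ 0.1538 -0.9393 -0.3066  0.2589]
 [-0.0022  0.31   -0.9508  0.3733]
 [ 0.      0.      0.      1.    ]]
[ 0.2513 -0.0049  1.4663 -0.0009  1.6806  0.0985]
outfeed_lip 0.65 [188. 255.] [0.4829 0.1405]
outfeed_mouth 0.52 [311. 435.] [ 0.783  -0.0171]
guide 0.72 [ 21. 252.] [0.4511 0.3252]
jar0 0.87 [100. 288.] [0.5063 0.2495]
jar0 0.83 [101. 217.] [0.4233 0.2353]
jar0 0.79 [ 46. 289.] [0.4959 0.3065]
```

View pics/w1.png

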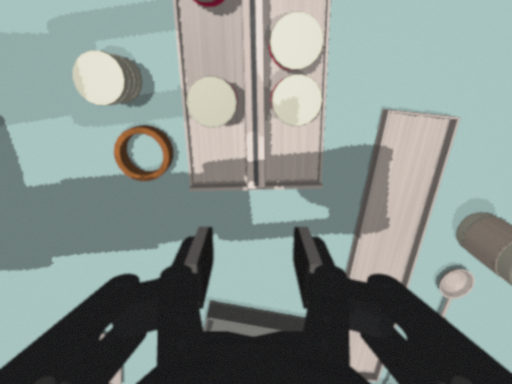

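The wrist picture shows the guide's front just behind the lip at about (256,185), with the lip corners at (191,187) and (322,185). The wash tray is on the right.

Run:
```python
from h import *
np.set_printoptions(precision=4,suppress=True)
f=grab("wrist")
for c,r in [(191,187),(322,185)]: print("lip",w(f,(r,c),.028))
c=f["img"][30:200,180:335];cv2.imwrite("pics/w1c.png",cv2.resize(c,None,fx=4,fy=3.5,interpolation=cv2.INTER_CUBIC)[:,:,::-1][:600])
```

```text
lip [0.4051 0.1301 0.028 ]
lip [0.5645 0.1576 0.028 ]
```

View pics/w1c.png

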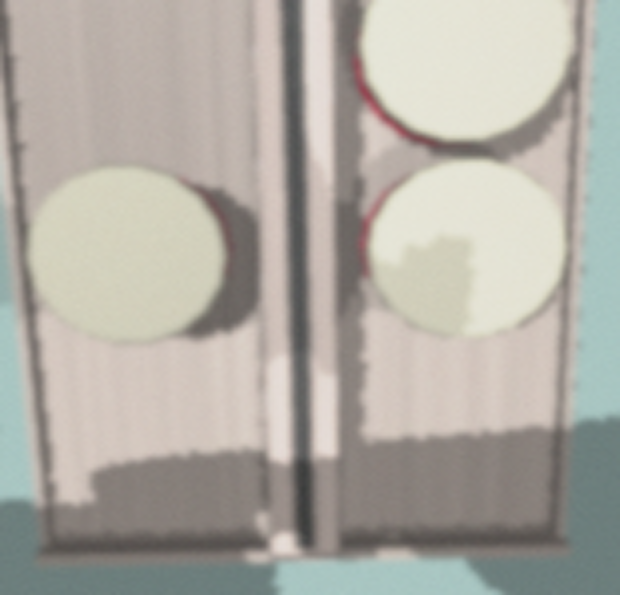

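Run:
```python
from h import *
f=grab("wrist")
for c,r in [(255.5,185),(255,160),(253,58.6)]: print(w(f,(r,c),.052).round(4))
print(bot.read_state()["tcp_pos"])
```

```text
[0.482  0.1532 0.052 ]
[0.4768 0.1822 0.052 ]
[0.4584 0.2857 0.052 ]
[0.47540257 0.18150747 0.23954584]
```

```bash
python3 -m pendant '[[0,0.013,-0.2,0,0,0.0055,0],[0,0.013,-0.2,0,0,0.0055,0],[0,0.013,-0.3,0,0,0.0055,0],[0,0.013,-0.35,0,0,0.0055,0],[0,0.013,-0.38,0,0,0.0055,0],[0,0.013,-0.4,0,0,0.0055,0],[0,0.013,-0.423,0,0,0.0055,0],[0,0.013,-0.423,0,0,0.0055,0],[0,0.013,-0.423,0,0,0.0055,0]]' 110
python3 -m pendant '[[0,0,0,0,0,0,1],[0,0,0,0,0,0,1],[0,0,0,0,0,0,1],[0,0,0,0,0,0,1],[0,0,0,0,0,0,1],[0,0,0,0,0,0,1],[0,0,0,0,0,0,1],[0,0,0,0,0,0,1]]' 110
```

```text
t: 5.0
tcp_pos: [0.4765, 0.1889, 0.0291]
eef_rot: [[-0.172, 0.985, 0.002], [0.985, 0.172, 0.001], [0.0, 0.002, -1.0]]
wrist_force: [-0.0, 1.0, -0.1]
width: 0.0425
finger_force: 0.0
t: 5.67
tcp_pos: [0.4772, 0.1892, 0.0305]
eef_rot: [[-0.172, 0.985, 0.005], [0.985, 0.172, 0.001], [0.0, 0.005, -1.0]]
wrist_force: [-0.6, -0.8, 6.6]
width: 0.0184
finger_force: 108.3
```

```bash
python3 -m pendant '[[0,0,0.015,-0.007,-0.0012,0,1],[0,0.001,0.03,-0.014,-0.0024,0,1],[0,0.003,0.045,-0.021,-0.0037,0,1],[-0.001,0.005,0.06,-0.0282,-0.0049,0,1],[-0.001,0.005,0.06,-0.0282,-0.0049,0,1],[-0.001,0.005,0.06,-0.0282,-0.0049,0,1],[-0.001,0.005,0.06,-0.0282,-0.0049,0,1]]' 110
python3 - <<'E'
from h import *
f=grab("wrist");save(f,"w2");g=grab("side")
cv2.imwrite("pics/mix2.png",np.hstack([f["img"][:,:,::-1][:, :],cv2.resize(g["img"][210:320,210:330],(288,384))[:,:,::-1]]))
E
```

```text
t: 6.25
tcp_pos: [0.4748, 0.1916, 0.0576]
eef_rot: [[-0.171, 0.985, 0.015], [0.981, 0.172, -0.088], [-0.089, 0.0, -0.996]]
wrist_force: [1.1, 2.2, -0.6]
width: 0.0185
finger_force: 107.5
```

View pics/mix2.png

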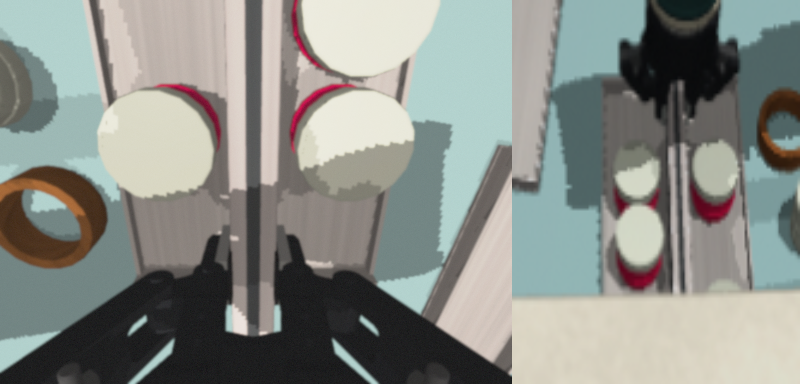

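The guide's front is raised above the lip and no jar has moved. Next I'll draw it out along its own axis.

```bash
python3 -m pendant '[[0.0047,-0.027,0.0025,0,0,0,1],[0.0094,-0.054,0.005,0,0,0,1],[0.014,-0.081,0.0075,0,0,0,1],[0.0188,-0.108,0.01,0,0,0,1],[0.0235,-0.135,0.0125,0,0,0,1],[0.028,-0.162,0.015,0,0,0,1],[0.033,-0.19,0.0175,0,0,0,1],[0.0376,-0.2167,0.02,0,0,0,1],[0.0376,-0.2167,0.02,0,0,0,1],[0.0376,-0.2167,0.02,0,0,0,1]]' 110
python3 - <<'E'
from h import *
f=grab("wrist");g=grab("side")
cv2.imwrite("pics/mix3.png",np.hstack([f["img"][:,:,::-1][:, :],cv2.resize(g["img"][190:320,200:330],(288,288))[:,:,::-1].copy() if 0 else cv2.resize(g["img"][150:320,203:330],(288,384))[:,:,::-1]]))
E
```

```text
t: 7.18
tcp_pos: [0.4928, 0.082, 0.0668]
eef_rot: [[-0.17, 0.985, 0.013], [0.981, 0.17, -0.089], [-0.09, -0.003, -0.996]]
wrist_force: [-0.8, 0.1, -3.3]
width: 0.0183
finger_force: 107.4
```

View pics/mix3.png

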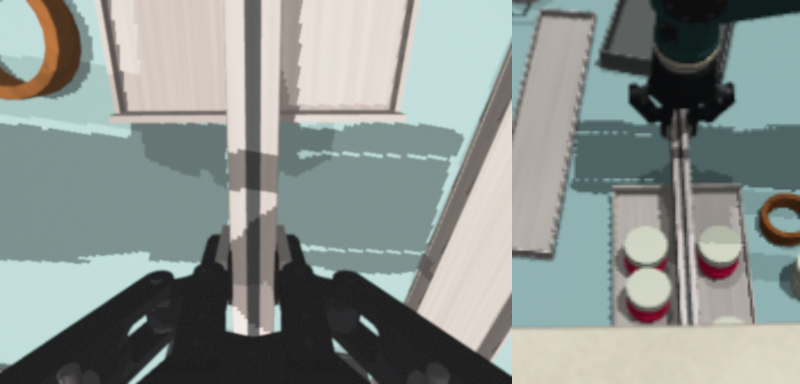

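```bash
python3 -m pendant '[[0.0085,-0.049,0.012,0,0,0,1],[0.017,-0.098,0.024,0,0,0,1],[0.026,-0.148,0.036,0,0,0,1],[0.034,-0.197,0.048,0,0,0,1],[0.043,-0.246,0.06,0,0,0,1],[0.051,-0.295,0.072,0,0,0,1],[0.06,-0.344,0.084,0,0,0,1],[0.068,-0.394,0.096,0,0,0,1],[0.077,-0.443,0.108,0,0,0,1],[0.0855,-0.492,0.12,0,0,0,1],[0.0855,-0.492,0.12,0,0,0,1]]' 110
python3 -m pendant '[[0.04,0.016,0,0.005,0.001,-0.005,1],[0.08,0.032,0,0.01,0.002,-0.01,1],[0.12,0.048,0,0.015,0.003,-0.015,1],[0.16,0.064,0,0.02,0.004,-0.02,1],[0.20,0.08,0,0.025,0.0045,-0.025,1],[0.24,0.1,0,0.0282,0.0049,-0.03,1],[0.27,0.115,0,0.0282,0.0049,-0.036,1],[0.30,0.126,0,0.0282,0.0049,-0.036,1],[0.30,0.126,0,0.0282,0.0049,-0.036,1],[0.30,0.126,0,0.0282,0.0049,-0.036,1]]' 110
python3 - <<'E'
from h import *
f=grab("wrist");g=grab("top");s=grab("side")
cv2.imwrite("pics/mix4.png",np.hstack([cv2.resize(f["img"],(400,300)),cv2.resize(s["img"][90:330,160:360],(400,480))[:300]])[:,:,::-1])
a=cv2.imread("pics/mix4.png");b=cv2.resize(g["img"][90:240,150:350],(400,300))[:,:,::-1];c=cv2.resize(s["img"][90:290,160:360],(400,300))[:,:,::-1]
cv2.imwrite("pics/mix4.png",np.vstack([np.hstack([a[:,:400],b]),np.hstack([c,c*0])]))
for n,z in dict(wash_tray=0,guide_front=.08,guide_tail=.08,guide=.08).items():
  for nm,h in zip("wts",(f,g,s)):
    for r in bot.place_of(h,n)[:2]:
        if r["p"]>.3: print(nm,n,round(r["p"],2),np.round(r["position"]),w(h,r["position"],z)[:2])
E
```

```text
t: 8.2
tcp_pos: [0.5379, -0.1671, 0.1292]
eef_rot: [[-0.168, 0.986, 0.018], [0.981, 0.169, -0.093], [-0.094, 0.002, -0.996]]
wrist_force: [0.9, 0.6, -1.3]
width: 0.0189
finger_force: 107.5
t: 9.03
tcp_pos: [0.6864, -0.0985, 0.1265]
eef_rot: [[-0.062, 0.998, -0.007], [0.998, 0.062, -0.0], [0.0, -0.007, -1.0]]
wrist_force: [-0.7, 0.6, -3.4]
width: 0.0183
finger_force: 107.9
t wash_tray 0.63 [143. 260.] [0.6871032  0.04146211]
s wash_tray 0.77 [204. 216.] [0.68712797 0.04284561]
s wash_tray 0.55 [180. 218.] [ 0.70256983 -0.05986135]
w guide_front 0.44 [108. 391.] [ 0.76319265 -0.02658809]
t guide_front 0.81 [129. 326.] [ 0.70338516 -0.14390184]
t guide_front 0.63 [232. 195.] [0.40972792 0.2185805 ]
s guide_front 0.55 [182. 187.] [0.77341151 0.03514854]
t guide_tail 0.93 [138. 198.] [0.67643507 0.21802947]
s guide_tail 0.87 [232. 205.] [0.67250611 0.20697307]
t guide 0.95 [137. 261.] [0.68043774 0.0400068 ]
t guide 0.4 [105. 238.] [0.77418988 0.10553229]
s guide 0.56 [181. 219.] [0.67643879 0.01751869]
```

View pics/mix4.png

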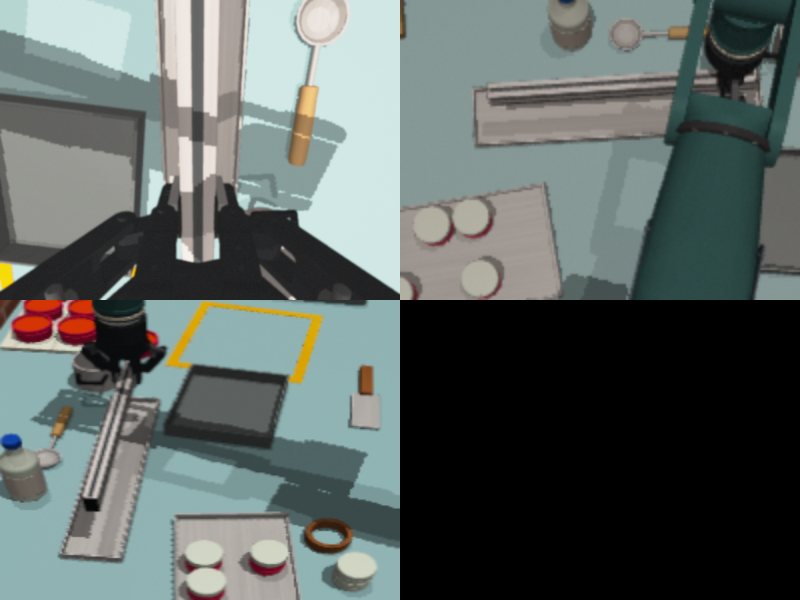

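The guide hangs level over the middle of the wash tray and lies along it. I'll lower it now.

```bash
python3 -m pendant '[[0.006,0.004,-0.05,0,0,0,1],[0.006,0.004,-0.1,0,0,0,1],[0.006,0.004,-0.14,0,0,0,1],[0.006,0.004,-0.17,0,0,0,1],[0.006,0.004,-0.185,0,0,0,1],[0.006,0.004,-0.195,0,0,0,1],[0.006,0.004,-0.202,0,0,0,1],[0.006,0.004,-0.202,0,0,0,1],[0.006,0.004,-0.202,0,0,0,1]]' 110
```

```text
t: 10.53
tcp_pos: [0.6902, -0.0983, 0.0281]
eef_rot: [[-0.06, 0.998, -0.003], [0.998, 0.06, -0.001], [-0.001, -0.003, -1.0]]
wrist_force: [-0.3, -0.2, -3.3]
width: 0.0187
finger_force: 107.8
```

```bash
python3 -m pendant '[[0,0,-0.006,0,0,0,1],[0,0,-0.010,0,0,0,1],[0,0,-0.010,0,0,0,1],[0,0,-0.010,0,0,0,1]]' 110
python3 -m pendant '[[0,0,-0.004,0,0,0,1],[0,0,-0.004,0,0,0,1],[0,0,-0.004,0,0,0,1]]' 110
```

```text
t: 10.87
tcp_pos: [0.6897, -0.0981, 0.0223]
eef_rot: [[-0.059, 0.998, -0.004], [0.998, 0.059, -0.0], [0.0, -0.004, -1.0]]
wrist_force: [-0.8, 0.6, -2.3]
width: 0.0184
finger_force: 108.7
t: 11.12
tcp_pos: [0.69, -0.0982, 0.0216]
eef_rot: [[-0.06, 0.998, -0.003], [0.998, 0.06, -0.001], [-0.0, -0.003, -1.0]]
wrist_force: [-1.5, 1.1, 5.3]
width: 0.0185
finger_force: 109.8
```

```bash
python3 -m pendant '[[0,0,0,0,0,0,0.4],[0,0,0,0,0,0,0.2],[0,0,0,0,0,0,0],[0,0,0,0,0,0,0],[0,0,0,0,0,0,0],[0,0,0.02,0,0,0,0],[0,0,0.06,0,0,0,0],[0,0,0.12,0,0,0,0],[0,0,0.2,0,0,0,0],[0,0,0.3,0,0,0,0],[0,0,0.4,0,0,0,0],[0,0,0.4,0,0,0,0]]' 60
python3 -m pendant '[[-0.06,0.05,0,0,0,0,0.4],[-0.12,0.1,0,0,0,0,0.4],[-0.18,0.15,0,0,0,0,0.4],[-0.24,0.20,0,0,0,0.01,0.4],[-0.3,0.27,0,0,0,0.02,0.4],[-0.36,0.34,0,0,0,0.034,0.4],[-0.36,0.42,0,0,0,0.034,0.4],[-0.36,0.48,0,0,0,0.034,0.4],[-0.36,0.48,0,0,0,0.034,0.4],[-0.36,0.48,0,0,0,0.034,0.4]]'
python3 - <<'E'
from h import *
np.set_printoptions(precision=4,suppress=True)
f=grab("wrist");g=grab("top");s=grab("side")
b=cv2.resize(g["img"][90:240,150:350],(400,300));c=cv2.resize(s["img"][90:290,160:360],(400,300))
cv2.imwrite("pics/mix5.png",np.vstack([np.hstack([cv2.resize(f["img"],(400,300)),b]),np.hstack([c,c*0])])[:,:,::-1])
for n,z in dict(wash_tray=0,guide_front=.003,guide_tail=.003,guide=.003,jar0=.012,tote=0).items():
  for nm,h in zip("wts",(f,g,s)):
    for r in bot.place_of(h,n)[:5]:
        if r["p"]>.4: print(nm,n,round(r["p"],2),np.round(r["position"]),w(h,r["position"],z)[:2])
E
```

```text
t: 12.12
tcp_pos: [0.6914, -0.0986, 0.2296]
eef_rot: [[-0.06, 0.998, 0.008], [0.998, 0.06, -0.003], [-0.004, 0.008, -1.0]]
wrist_force: [1.0, 0.7, 1.0]
width: 0.0426
finger_force: 0.0
t: 12.95
tcp_pos: [0.509, 0.1435, 0.2208]
eef_rot: [[-0.17, 0.986, -0.004], [0.986, 0.17, -0.001], [-0.0, -0.004, -1.0]]
wrist_force: [0.2, 0.2, 0.1]
width: 0.0253
finger_force: 0.0
w wash_tray 0.84 [243. 365.] [0.6772 0.0488]
t wash_tray 0.86 [145. 258.] [0.6812 0.0468]
s wash_tray 0.94 [204. 220.] [0.6732 0.0398]
w guide_front 0.82 [347. 339.] [ 0.6895 -0.132 ]
t guide_front 0.79 [142. 320.] [ 0.6868 -0.1369]
s guide_front 0.88 [165. 225.] [ 0.6921 -0.1297]
s guide_front 0.59 [248. 322.] [0.3441 0.1589]
w guide_tail 0.92 [116. 400.] [0.669  0.2186]
w guide_tail 0.68 [245. 366.] [0.6776 0.0473]
t guide_tail 0.61 [195. 331.] [ 0.5268 -0.1647]
s guide_tail 0.82 [252. 208.] [0.668  0.2235]
w guide 0.75 [250. 369.] [0.6843 0.0402]
w guide 0.45 [245. 365.] [0.6769 0.047 ]
t guide 0.98 [146. 261.] [0.6753 0.0394]
s guide 0.9 [203. 216.] [0.6857 0.0438]
w jar0 0.95 [ 62. 270.] [0.5076 0.2491]
w jar0 0.93 [  0. 273.] [0.4993 0.3074]
w jar0 0.66 [ 61. 190.] [0.4221 0.2354]
t jar0 0.7 [204. 170.] [0.4977 0.3026]
t jar0 0.65 [241. 150.] [0.3919 0.354 ]
s jar0 0.95 [284. 259.] [0.5075 0.3039]
s jar0 0.67 [269. 261.] [0.5095 0.2573]
s jar0 0.57 [269. 293.] [0.4214 0.2456]
t tote 0.7 [198. 330.] [ 0.5202 -0.1612]
t tote 0.67 [228. 124.] [0.4312 0.4349]
s tote 0.96 [163. 272.] [ 0.5325 -0.168 ]
```

View pics/mix5.png

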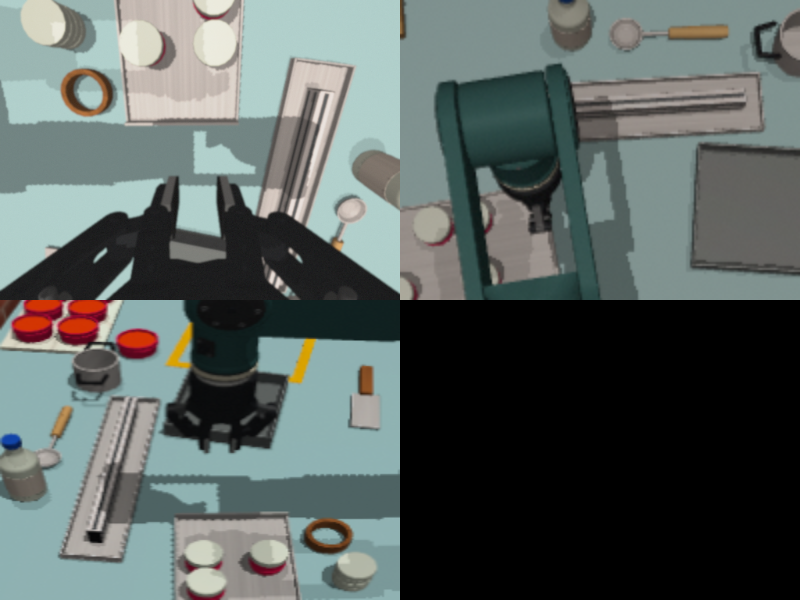

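The guide lies straight in the wash tray, clear of the fingers. Jars next, starting with the front jar of the wash-tray-side lane at (0.508, 0.2495).

```bash
python3 -m pendant '[[0,0.08,-0.04,0,0,0,-0.55],[0,0.16,-0.1,0,0,0,-0.55],[0,0.212,-0.16,0,0,0,-0.55],[0,0.212,-0.23,0,0,0,-0.55],[0,0.212,-0.3,0,0,0,-0.55],[0,0.212,-0.35,0,0,0,-0.55],[0,0.212,-0.38,0,0,0,-0.55],[0,0.212,-0.38,0,0,0,-0.55],[0,0.212,-0.38,0,0,0,-0.55]]' 50
python3 -m pendant '[[0,0,0,0,0,0,1],[0,0,0,0,0,0,1],[0,0,0,0,0,0,1],[0,0,0,0,0,0,1],[0,0,0,0,0,0,1],[0,0,0,0,0,0,1]]' 50
python3 -m pendant '[[0,0,0.06,0,0,0,1],[0,0,0.13,0,0,0,1],[0,0,0.2,0,0,0,1],[0,-0.08,0.26,0,0,0,1],[0,-0.16,0.26,0,0,0,1],[0,-0.24,0.26,0,0,0,1],[0,-0.32,0.26,0,0,0,1],[0,-0.4,0.26,0,0,0,1],[0,-0.48,0.26,0,0,0,1],[0,-0.48,0.26,0,0,0,1]]' 50
python3 - <<'E'
from h import *
np.set_printoptions(precision=4,suppress=True)
f=grab("wrist");g=grab("top");s=grab("side")
b=cv2.resize(g["img"][90:240,150:390],(400,300));c=cv2.resize(s["img"][90:290,160:360],(400,300))
cv2.imwrite("pics/mix6.png",np.vstack([np.hstack([cv2.resize(f["img"],(400,300)),b]),np.hstack([c,c*0])])[:,:,::-1])
for n,z in dict(jar0=.012,tote=0).items():
  for nm,h in zip("wts",(f,g,s)):
    for r in bot.place_of(h,n)[:5]:
        if r["p"]>.4: print(nm,n,round(r["p"],2),np.round(r["position"]),w(h,r["position"],z)[:2])
E
```

```text
t: 14.75
tcp_pos: [0.5089, 0.2477, 0.0291]
eef_rot: [[-0.166, 0.986, -0.007], [0.986, 0.166, -0.002], [-0.001, -0.007, -1.0]]
wrist_force: [-0.4, 0.2, 0.0]
width: 0.0664
finger_force: 0.0
t: 15.25
tcp_pos: [0.511, 0.2483, 0.0321]
eef_rot: [[-0.166, 0.986, -0.001], [0.986, 0.166, 0.0], [0.001, -0.001, -1.0]]
wrist_force: [-0.0, 0.6, 6.8]
width: 0.051
finger_force: 52.5
t: 16.08
tcp_pos: [0.509, 0.0009, 0.1598]
eef_rot: [[-0.158, 0.988, -0.005], [0.988, 0.157, -0.006], [-0.005, -0.006, -1.0]]
wrist_force: [-0.2, 0.8, -1.4]
width: 0.0513
finger_force: 52.4
w jar0 0.83 [224. 251.] [ 0.515  -0.0588]
t jar0 0.59 [241. 152.] [0.3925 0.3483]
t jar0 0.55 [233. 194.] [0.4158 0.2297]
t jar0 0.52 [205. 170.] [0.4965 0.3031]
t jar0 0.42 [194. 276.] [ 0.5279 -0.0061]
s jar0 0.8 [284. 259.] [0.5093 0.3042]
s jar0 0.77 [270. 292.] [0.4254 0.248 ]
t tote 0.79 [197. 333.] [ 0.522  -0.1714]
t tote 0.65 [239. 152.] [0.3982 0.3527]
s tote 0.77 [163. 270.] [ 0.5405 -0.1667]
```

View pics/mix6.png

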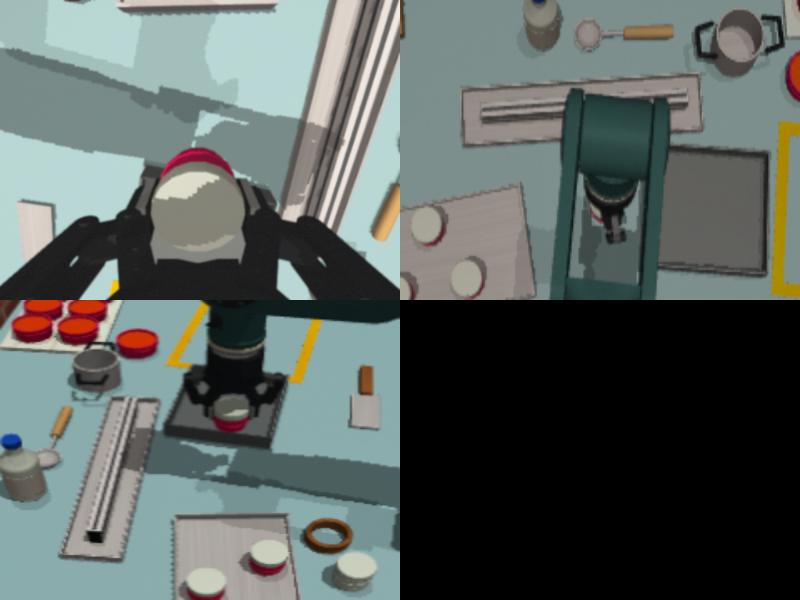

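Run:
```python
from h import *
np.set_printoptions(precision=4,suppress=True)
s=grab("side");g=grab("top")
P=np.array([w(s,(r,c),.036)[:2] for c,r in [(256,135),(304,143),(298,186),(243,178)]]);print(P,P.mean(0))
for h in (s,g): 
    r=bot.search_frame(h,"tote")[:1];print(r)
    print(px(h,[(0.5218+a,-.1678+b,.036) for a,b in((.09,.1),(-.09,.1),(-.09,-.1),(.09,-.1))]).round())
```

```text
[[ 0.6052 -0.2633]
 [ 0.4308 -0.2488]
 [ 0.4352 -0.0416]
 [ 0.6142 -0.0477]] [ 0.5214 -0.1504]
[{'rect': [241.6, 131.9, 305.7, 186.3], 'p': 0.67}]
[[245. 174.]
 [300. 180.]
 [304. 139.]
 [254. 134.]]
[{'rect': [305.7, 163.6, 373.3, 230.3], 'p': 0.79}]
[[298. 164.]
 [299. 226.]
 [370. 226.]
 [368. 164.]]
```

```bash
python3 -m pendant '[[0,-0.06,0.05,0,0,-0.02,1],[0,-0.12,0.10,0,0,-0.04,1],[0,-0.18,0.15,0,0,-0.06,1],[0,-0.24,0.18,0,0,-0.07,1],[0,-0.32,0.18,0,0,-0.07,1],[0,-0.40,0.18,0,0,-0.07,1],[0,-0.48,0.18,0,0,-0.07,1],[0,-0.54,0.18,0,0,-0.07,1],[0,-0.54,0.18,0,0,-0.07,1],[0,-0.54,0.18,0,0,-0.07,1]]' 50
python3 - <<'E'
from h import *
np.set_printoptions(precision=4,suppress=True)
f=grab("wrist");save(f,"w7")
for r in bot.place_of(f,"tote")[:3]: print(r,w(f,r["position"],0))
E
```

```text
t: 17.57
tcp_pos: [0.5091, -0.2635, 0.2491]
eef_rot: [[0.056, 0.998, -0.006], [0.998, -0.056, 0.001], [0.001, -0.006, -1.0]]
wrist_force: [0.1, 0.6, -1.2]
width: 0.0516
finger_force: 52.4
{'position': [71.7, 264.7], 'p': 0.91} [ 0.5262 -0.1683  0.    ]
```

View pics/w7.png

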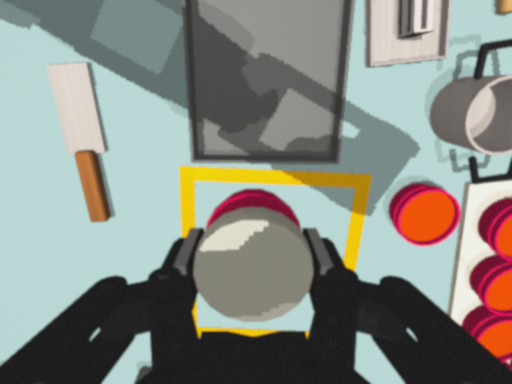

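The tote's near rim corners are at (194,160) and (338,161), and the bay's yellow outline lies just below it. I'll compute the tote pose from these.

Run:
```python
from h import *
np.set_printoptions(precision=4,suppress=True)
f=grab("wrist")
P=[w(f,(r,c),.036)[:2] for c,r in [(194,160),(338,161),(184,0),(351,0)]];print(np.array(P))
P=[w(f,(r,c),.0)[:2] for c,r in [(181,168),(370,176),(198,335)]];print(np.array(P))
```

```text
[[ 0.436  -0.2635]
 [ 0.6097 -0.2735]
 [ 0.4446 -0.0932]
 [ 0.6174 -0.1023]]
[[ 0.4091 -0.282 ]
 [ 0.6637 -0.306 ]
 [ 0.4005 -0.5672]]
```

```bash
python3 -m pendant '[[0.03,0.03,-0.05,0,0,0,1],[0.07,0.06,-0.1,0,0,0,1],[0.07,0.06,-0.17,0,0,0,1],[0.07,0.06,-0.24,0,0,0,1],[0.07,0.06,-0.3,0,0,0,1],[0.07,0.06,-0.3,0,0,0,1],[0.07,0.06,-0.3,0,0,0,1]]' 50
```

```text
t: 18.3
tcp_pos: [0.5435, -0.2301, 0.0983]
eef_rot: [[0.051, 0.999, -0.009], [0.999, -0.051, 0.002], [0.002, -0.009, -1.0]]
wrist_force: [0.2, -0.5, -0.4]
width: 0.0507
finger_force: 52.5
```

```bash
python3 -m pendant '[[0.002,-0.012,-0.04,0,0,0,1],[0.002,-0.012,-0.08,0,0,0,1],[0.002,-0.012,-0.11,0,0,0,1],[0.002,-0.012,-0.13,0,0,0,1],[0.002,-0.012,-0.14,0,0,0,1],[0.002,-0.012,-0.145,0,0,0,1],[0.002,-0.012,-0.145,0,0,0,1],[0.002,-0.012,-0.145,0,0,0,1]]' 50
```

```text
t: 18.97
tcp_pos: [0.5464, -0.2386, 0.029]
eef_rot: [[0.053, 0.999, -0.003], [0.999, -0.053, -0.001], [-0.001, -0.003, -1.0]]
wrist_force: [0.4, 0.4, -1.2]
width: 0.0508
finger_force: 52.5
```

```bash
python3 -m pendant '[[0,0,-0.005,0,0,0,1],[0,0,-0.01,0,0,0,1],[0,0,-0.01,0,0,0,1],[0,0,-0.01,0,0,0,1]]' 50
python3 -m pendant '[[0,0,0,0,0,0,0],[0,0,0,0,0,0,-0.3],[0,0,0,0,0,0,-0.5],[0,0,0,0,0,0,-0.5],[0,0,0.03,0,0,0,-0.5],[0,0,0.08,0,0,0,-0.5],[0,0,0.16,0,0,0,-0.5],[0,0,0.24,0,0,0,-0.5],[0,0.08,0.28,0,0,0,-0.55],[0,0.16,0.3,0,0,0.02,-0.55],[0,0.24,0.3,0,0,0.04,-0.55],[0,0.32,0.3,0,0,0.072,-0.55]]' 50
python3 -m pendant '[[-0.03,0.08,0,0,0,0,-0.55],[-0.05,0.16,0,0,0,0,-0.55],[-0.06,0.24,0,0,0,0,-0.55],[-0.07,0.32,0,0,0,0,-0.55],[-0.08,0.4,0,0,0,0,-0.55],[-0.09,0.48,0,0,0,0,-0.55],[-0.09,0.56,0,0,0,0,-0.55],[-0.09,0.56,0,0,0,0,-0.55]]' 50
python3 - <<'E'
from h import *
np.set_printoptions(precision=4,suppress=True)
f=grab("wrist");g=grab("top");s=grab("side")
for n,z in dict(jar0=.012,tote=0).items():
  for nm,h in zip("wts",(f,g,s)):
    for r in bot.place_of(h,n)[:5]:
        if r["p"]>.4: print(nm,n,round(r["p"],2),np.round(r["position"]),w(h,r["position"],z)[:2])
E
```

```text
t: 19.3
tcp_pos: [0.5464, -0.2387, 0.0241]
eef_rot: [[0.053, 0.999, -0.002], [0.999, -0.053, -0.001], [-0.001, -0.002, -1.0]]
wrist_force: [-1.0, 0.5, 5.7]
width: 0.0509
finger_force: 52.5
t: 20.3
tcp_pos: [0.5458, -0.0769, 0.1738]
eef_rot: [[-0.174, 0.985, -0.002], [0.985, 0.174, -0.001], [-0.001, -0.002, -1.0]]
wrist_force: [-0.4, 0.2, -0.4]
width: 0.0662
finger_force: 0.0
t: 20.97
tcp_pos: [0.499, 0.2084, 0.1719]
eef_rot: [[-0.18, 0.984, -0.006], [0.984, 0.18, 0.003], [0.004, -0.005, -1.0]]
wrist_force: [-0.2, -0.5, -0.5]
width: 0.0664
finger_force: 0.0
w jar0 0.89 [ 67. 272.] [0.4973 0.3066]
w jar0 0.73 [129. 184.] [0.4229 0.2343]
t jar0 0.8 [238. 151.] [0.3993 0.3512]
t jar0 0.74 [236. 192.] [0.4081 0.234 ]
t jar0 0.74 [196. 336.] [ 0.5219 -0.1769]
t jar0 0.53 [192. 358.] [ 0.536  -0.2418]
t jar0 0.44 [202. 170.] [0.5047 0.302 ]
s jar0 0.88 [285. 260.] [0.5048 0.3077]
s jar0 0.65 [266. 294.] [0.4206 0.2336]
w tote 0.53 [182. 101.] [0.3375 0.1582]
t tote 0.76 [196. 334.] [ 0.5241 -0.173 ]
s tote 0.49 [284. 261.] [0.5036 0.2977]
```

```bash
python3 -m pendant '[[0,0.08,-0.02,0,0,0,-0.55],[0,0.16,-0.06,0,0,0,-0.55],[0,0.196,-0.13,0,0,0,-0.55],[0,0.196,-0.2,0,0,0,-0.55],[0,0.196,-0.25,0,0,0,-0.55],[0,0.196,-0.28,0,0,0,-0.55],[0,0.196,-0.28,0,0,0,-0.55],[0,0.196,-0.28,0,0,0,-0.55]]' 50
python3 -m pendant '[[0,0,0,0,0,0,1],[0,0,0,0,0,0,1],[0,0,0,0,0,0,1],[0,0,0,0,0,0,1],[0,0,0,0,0,0,1],[0,0,0.06,0,0,0,1],[0,0,0.13,0,0,0,1],[0,0,0.2,0,0,0,1],[0,-0.08,0.26,0,0,0,1],[0,-0.16,0.26,0,0,-0.02,1],[0,-0.24,0.26,0,0,-0.04,1],[0,-0.32,0.26,0,0,-0.074,1]]' 50
python3 -m pendant '[[0,-0.08,0,0,0,0,1],[0,-0.16,0,0,0,0,1],[0,-0.24,0,0,0,0,1],[0,-0.32,0,0,0,0,1],[0,-0.4,0,0,0,0,1],[0,-0.48,0,0,0,0,1],[0.004,-0.56,0,0,0,0,1],[0.008,-0.63,-0.06,0,0,0,1],[0.008,-0.67,-0.12,0,0,0,1],[0.008,-0.67,-0.12,0,0,0,1],[0.008,-0.67,-0.12,0,0,0,1]]' 50
```

```text
t: 22.08
tcp_pos: [0.5001, 0.299, 0.0315]
eef_rot: [[-0.171, 0.985, -0.007], [0.985, 0.171, -0.002], [-0.001, -0.007, -1.0]]
wrist_force: [0.4, -0.3, 0.4]
width: 0.0665
finger_force: 0.0
t: 23.08
tcp_pos: [0.5004, 0.1406, 0.1635]
eef_rot: [[0.062, 0.998, -0.003], [0.998, -0.062, 0.0], [0.0, -0.003, -1.0]]
wrist_force: [0.6, -0.2, -1.5]
width: 0.0508
finger_force: 52.3
t: 24.0
tcp_pos: [0.5023, -0.1934, 0.0993]
eef_rot: [[0.062, 0.998, -0.011], [0.998, -0.062, 0.004], [0.003, -0.011, -1.0]]
wrist_force: [-0.3, 0.8, -0.9]
width: 0.051
finger_force: 52.5
```

```bash
cat > chk.py <<'E'
from h import *
np.set_printoptions(precision=4,suppress=True)
f=grab("wrist");g=grab("top");s=grab("side")
for n,z in dict(jar0=.004,tote=0).items():
  for nm,h in zip("wts",(f,g,s)):
    for r in bot.place_of(h,n)[:6]:
        if r["p"]>.4: print(nm,n,round(r["p"],2),np.round(r["position"]),w(h,r["position"],z)[:2])
for h in (g,s): print([ (np.round(r["rect"]),round(r["p"],2)) for r in bot.search_frame(h,"tote")[:1]])
E
python3 chk.py
```

```text
w jar0 0.82 [232. 307.] [ 0.5447 -0.236 ]
w jar0 0.71 [216. 252.] [ 0.4985 -0.2184]
w jar0 0.45 [256.  26.] [ 0.2906 -0.2475]
t jar0 0.73 [232. 195.] [0.4204 0.2295]
t jar0 0.61 [239. 153.] [0.3981 0.3495]
s jar0 0.66 [144. 280.] [ 0.5179 -0.267 ]
w tote 0.9 [155. 283.] [ 0.5266 -0.1686]
t tote 0.62 [197. 330.] [ 0.5217 -0.1633]
s tote 0.97 [161. 273.] [ 0.5311 -0.1763]
[(array([298., 162., 369., 231.]), 0.91)]
[(array([244., 131., 306., 186.]), 0.56)]
```

```bash
python3 -m pendant '[[0,0,-0.05,0,0,0,1],[0,0,-0.1,0,0,0,1],[0,0,-0.12,0,0,0,1],[0,0,-0.135,0,0,0,1],[0,0,-0.142,0,0,0,1],[0,0,-0.148,0,0,0,1],[0,0,-0.148,0,0,0,1],[0,0,-0.148,0,0,0,1]]' 50
python3 -m pendant '[[0,0,0,0,0,0,0],[0,0,0,0,0,0,-0.3],[0,0,0,0,0,0,-0.5],[0,0,0,0,0,0,-0.5],[0,0,0.03,0,0,0,-0.5],[0,0,0.08,0,0,0,-0.5],[0,0,0.16,0,0,0,-0.5],[0,0,0.24,0,0,0,-0.5],[-0.03,0.08,0.28,0,0,0,-0.55],[-0.06,0.16,0.3,0,0,0.02,-0.55],[-0.09,0.24,0.3,0,0,0.04,-0.55],[-0.12,0.32,0.3,0,0,0.074,-0.55]]' 50
python3 -m pendant '[[-0.02,0.08,0,0,0,0,-0.55],[-0.04,0.16,0,0,0,0,-0.55],[-0.04,0.24,0,0,0,0,-0.55],[-0.04,0.32,0,0,0,0,-0.55],[-0.04,0.36,0,0,0,0,-0.55],[-0.04,0.36,0,0,0,0,-0.55]]' 50
python3 chk.py
```

```text
t: 25.22
tcp_pos: [0.5052, -0.1936, 0.0294]
eef_rot: [[0.06, 0.998, -0.003], [0.998, -0.06, -0.001], [-0.001, -0.003, -1.0]]
wrist_force: [0.1, -0.7, -0.6]
width: 0.0511
finger_force: 52.5
t: 26.22
tcp_pos: [0.4478, -0.0412, 0.1802]
eef_rot: [[-0.174, 0.985, -0.001], [0.985, 0.174, -0.002], [-0.001, -0.001, -1.0]]
wrist_force: [1.5, 0.7, -0.2]
width: 0.0663
finger_force: 0.0
t: 26.72
tcp_pos: [0.4273, 0.1415, 0.1787]
eef_rot: [[-0.178, 0.984, -0.004], [0.984, 0.178, 0.001], [0.002, -0.004, -1.0]]
wrist_force: [-0.6, -0.4, 0.4]
width: 0.0661
finger_force: 0.0
w jar0 0.69 [ 75. 266.] [0.4223 0.2325]
t jar0 0.81 [190. 360.] [ 0.5409 -0.2503]
t jar0 0.81 [204. 339.] [ 0.5024 -0.1879]
t jar0 0.55 [240. 151.] [0.3955 0.3552]
t jar0 0.52 [232. 193.] [0.419  0.2329]
s jar0 0.73 [160. 280.] [ 0.5084 -0.183 ]
s jar0 0.66 [148. 271.] [ 0.5463 -0.2383]
s jar0 0.56 [267. 292.] [0.4267 0.2358]
t tote 0.63 [196. 334.] [ 0.5244 -0.1733]
s tote 0.64 [163. 276.] [ 0.5216 -0.1708]
[(array([297., 162., 371., 230.]), 0.75)]
[(array([242., 131., 296., 186.]), 0.8)]
```

```bash
python3 -m pendant '[[-0.005,0.08,-0.02,0,0,0,-0.55],[-0.01,0.16,-0.06,0,0,0,-0.55],[-0.01,0.19,-0.13,0,0,0,-0.55],[-0.01,0.19,-0.2,0,0,0,-0.55],[-0.01,0.19,-0.26,0,0,0,-0.55],[-0.01,0.19,-0.295,0,0,0,-0.55],[-0.01,0.19,-0.295,0,0,0,-0.55],[-0.01,0.19,-0.295,0,0,0,-0.55]]' 50
python3 -m pendant '[[0,0,0,0,0,0,1],[0,0,0,0,0,0,1],[0,0,0,0,0,0,1],[0,0,0,0,0,0,1],[0,0,0,0,0,0,1],[0,0,0.06,0,0,0,1],[0,0,0.13,0,0,0,1],[0,0,0.2,0,0,0,1],[0.03,-0.07,0.26,0,0,0,1],[0.07,-0.14,0.26,0,0,-0.02,1],[0.10,-0.21,0.26,0,0,-0.04,1],[0.13,-0.28,0.26,0,0,-0.074,1]]' 50
python3 -m pendant '[[0.03,-0.08,0,0,0,0,1],[0.06,-0.16,0,0,0,0,1],[0.09,-0.24,0,0,0,0,1],[0.12,-0.32,0,0,0,0,1],[0.12,-0.4,0,0,0,0,1],[0.12,-0.47,-0.06,0,0,0,1],[0.12,-0.47,-0.12,0,0,0,1],[0.12,-0.47,-0.12,0,0,0,1],[0.12,-0.47,-0.12,0,0,0,1]]' 50
python3 chk.py
```

```text
t: 27.93
tcp_pos: [0.4222, 0.2324, 0.03]
eef_rot: [[-0.172, 0.985, -0.007], [0.985, 0.172, -0.002], [-0.001, -0.007, -1.0]]
wrist_force: [0.5, 0.4, -0.4]
width: 0.0664
finger_force: 0.0
t: 28.93
tcp_pos: [0.4888, 0.0913, 0.1623]
eef_rot: [[0.063, 0.998, -0.002], [0.998, -0.063, 0.0], [-0.0, -0.002, -1.0]]
wrist_force: [0.4, 0.4, -1.2]
width: 0.051
finger_force: 52.4
t: 29.68
tcp_pos: [0.5457, -0.1417, 0.0982]
eef_rot: [[0.061, 0.998, -0.011], [0.998, -0.061, 0.003], [0.002, -0.011, -1.0]]
wrist_force: [0.5, 1.0, -1.2]
width: 0.0507
finger_force: 52.5
w jar0 0.89 [226. 254.] [ 0.5428 -0.176 ]
t jar0 0.66 [204. 340.] [ 0.5007 -0.1911]
t jar0 0.64 [238. 150.] [0.4026 0.3566]
t jar0 0.49 [193. 358.] [ 0.5344 -0.2428]
s jar0 0.6 [153. 265.] [ 0.5649 -0.2098]
s jar0 0.46 [159. 278.] [ 0.516  -0.1873]
t tote 0.9 [196. 334.] [ 0.5238 -0.1741]
s tote 0.75 [161. 275.] [ 0.5231 -0.1771]
[(array([296., 163., 373., 228.]), 0.67)]
[(array([239., 136., 303., 188.]), 0.83)]
```

```bash
python3 -m pendant '[[0.006,-0.006,-0.05,0,0,0,1],[0.006,-0.006,-0.1,0,0,0,1],[0.006,-0.006,-0.125,0,0,0,1],[0.006,-0.006,-0.14,0,0,0,1],[0.006,-0.006,-0.15,0,0,0,1],[0.006,-0.006,-0.155,0,0,0,1],[0.006,-0.006,-0.155,0,0,0,1],[0.006,-0.006,-0.155,0,0,0,1]]' 50
python3 -m pendant '[[0,0,0,0,0,0,0],[0,0,0,0,0,0,-0.3],[0,0,0,0,0,0,-0.5],[0,0,0,0,0,0,-0.5],[0,0,0.03,0,0,0,-0.5],[0,0,0.08,0,0,0,-0.5],[0,0,0.16,0,0,0,-0.5],[0,0,0.24,0,0,0,-0.5],[-0.03,0.08,0.28,0,0,0,-0.55],[-0.06,0.16,0.3,0,0,0.02,-0.55],[-0.1,0.24,0.3,0,0,0.04,-0.55],[-0.13,0.32,0.3,0,0,0.074,-0.55]]' 50
python3 -m pendant '[[-0.04,0.07,0,0,0,0,-0.55],[-0.08,0.14,0,0,0,0,-0.55],[-0.12,0.21,0,0,0,0,-0.55],[-0.16,0.28,0,0,0,0,-0.55],[-0.16,0.36,0,0,0,0,-0.55],[-0.16,0.44,0,0,0,0,-0.55],[-0.16,0.48,0,0,0,0,-0.55],[-0.16,0.48,0,0,0,0,-0.55]]' 50
python3 chk.py
```

```text
t: 30.9
tcp_pos: [0.5516, -0.1454, 0.0251]
eef_rot: [[0.06, 0.998, -0.003], [0.998, -0.06, -0.001], [-0.001, -0.003, -1.0]]
wrist_force: [-2.4, 0.4, 4.9]
width: 0.0507
finger_force: 52.5
t: 31.9
tcp_pos: [0.4898, 0.0051, 0.1746]
eef_rot: [[-0.174, 0.985, -0.002], [0.985, 0.174, -0.001], [-0.001, -0.002, -1.0]]
wrist_force: [1.2, 0.4, -0.0]
width: 0.0665
finger_force: 0.0
t: 32.57
tcp_pos: [0.4093, 0.2479, 0.173]
eef_rot: [[-0.177, 0.984, -0.005], [0.984, 0.177, 0.001], [0.002, -0.005, -1.0]]
wrist_force: [-0.8, -0.7, -0.8]
width: 0.0663
finger_force: 0.0
w jar0 0.94 [ 54. 266.] [0.4009 0.3563]
t jar0 0.79 [202. 337.] [ 0.5083 -0.1806]
t jar0 0.59 [190. 356.] [ 0.5436 -0.239 ]
t jar0 0.53 [240. 153.] [0.3949 0.3482]
t jar0 0.5 [189. 323.] [ 0.545  -0.1418]
s jar0 0.77 [157. 280.] [ 0.5085 -0.1993]
s jar0 0.67 [149. 273.] [ 0.5395 -0.233 ]
s jar0 0.54 [168. 267.] [ 0.5486 -0.1382]
t tote 0.64 [197. 334.] [ 0.5229 -0.1726]
s tote 0.68 [164. 272.] [ 0.5334 -0.1639]
[(array([298., 164., 372., 230.]), 0.8)]
[(array([240., 134., 300., 187.]), 0.6)]
```

```bash
python3 -m pendant '[[-0.01,0.08,-0.02,0,0,0,-0.55],[-0.018,0.16,-0.06,0,0,0,-0.55],[-0.02,0.21,-0.13,0,0,0,-0.55],[-0.02,0.21,-0.2,0,0,0,-0.55],[-0.02,0.21,-0.25,0,0,0,-0.55],[-0.02,0.21,-0.285,0,0,0,-0.55],[-0.02,0.21,-0.285,0,0,0,-0.55],[-0.02,0.21,-0.285,0,0,0,-0.55]]' 50
python3 -m pendant '[[0,0,0,0,0,0,1],[0,0,0,0,0,0,1],[0,0,0,0,0,0,1],[0,0,0,0,0,0,1],[0,0,0,0,0,0,1],[0,0,0.06,0,0,0,1],[0,0,0.13,0,0,0,1],[0,0,0.2,0,0,0,1],[0.02,-0.07,0.26,0,0,0,1],[0.04,-0.15,0.26,0,0,-0.02,1],[0.06,-0.23,0.26,0,0,-0.04,1],[0.09,-0.30,0.26,0,0,-0.074,1]]' 50
python3 -m pendant '[[0.02,-0.08,0,0,0,0,1],[0.05,-0.16,0,0,0,0,1],[0.08,-0.24,0,0,0,0,1],[0.11,-0.32,0,0,0,0,1],[0.12,-0.4,0,0,0,0,1],[0.12,-0.48,0,0,0,0,1],[0.12,-0.54,-0.04,0,0,0,1],[0.12,-0.58,-0.06,0,0,0,1],[0.12,-0.58,-0.06,0,0,0,1],[0.12,-0.58,-0.06,0,0,0,1]]' 50
python3 chk.py
```

```text
t: 33.78
tcp_pos: [0.3994, 0.3486, 0.0298]
eef_rot: [[-0.172, 0.985, -0.007], [0.985, 0.172, -0.003], [-0.001, -0.007, -1.0]]
wrist_force: [-0.1, -0.2, 0.7]
width: 0.0664
finger_force: 0.0
t: 34.78
tcp_pos: [0.4446, 0.1979, 0.162]
eef_rot: [[0.062, 0.998, -0.003], [0.998, -0.062, 0.001], [0.001, -0.003, -1.0]]
wrist_force: [0.9, 0.6, -1.3]
width: 0.0509
finger_force: 52.4
t: 35.62
tcp_pos: [0.5041, -0.0914, 0.1297]
eef_rot: [[0.062, 0.998, -0.007], [0.998, -0.062, 0.001], [0.001, -0.007, -1.0]]
wrist_force: [0.3, 0.5, -0.1]
width: 0.0509
finger_force: 52.3
w jar0 0.93 [224. 254.] [ 0.5006 -0.1395]
w jar0 0.78 [225. 306.] [ 0.5511 -0.1435]
w jar0 0.63 [305. 300.] [ 0.5438 -0.2376]
t jar0 0.56 [193. 359.] [ 0.5326 -0.2468]
t jar0 0.52 [275. 188.] [0.298  0.2451]
s jar0 0.63 [167. 266.] [ 0.5515 -0.1411]
s jar0 0.56 [160. 277.] [ 0.5179 -0.1824]
s jar0 0.49 [157. 281.] [ 0.5053 -0.1962]
s jar0 0.43 [186. 190.] [ 0.7856 -0.0152]
t tote 0.75 [196. 331.] [ 0.5268 -0.1663]
s tote 0.97 [164. 273.] [ 0.5286 -0.1652]
[(array([299., 167., 372., 229.]), 0.74)]
[(array([242., 131., 305., 188.]), 0.77)]
```

```bash
python3 -m pendant '[[0.004,-0.021,-0.06,0,0,0,1],[0.004,-0.021,-0.12,0,0,0,1],[0.004,-0.021,-0.16,0,0,0,1],[0.004,-0.021,-0.19,0,0,0,1],[0.004,-0.021,-0.205,0,0,0,1],[0.004,-0.021,-0.217,0,0,0,1],[0.004,-0.021,-0.217,0,0,0,1],[0.004,-0.021,-0.217,0,0,0,1]]' 50
python3 -m pendant '[[0,0,0,0,0,0,0],[0,0,0,0,0,0,-0.3],[0,0,0,0,0,0,-0.5],[0,0,0,0,0,0,-0.5],[0,0,0.03,0,0,0,-0.5],[0,0,0.08,0,0,0,-0.5],[0,0,0.16,0,0,0,-0.5],[0,0,0.24,0,0,0,-0.5],[0,-0.08,0.28,0,0,0,-0.5],[0,-0.16,0.36,0,0,0,-0.5],[0,-0.24,0.44,0,0,0,-0.5],[0,-0.32,0.44,0,0,0,-0.5]]' 50
python3 -m pendant '[[0,-0.02,0,0,0,0,-0.5],[0,-0.02,0,0,0,0,-0.5],[0,-0.02,0,0,0,0,-0.5]]' 50
python3 - <<'E'
from h import *
f=grab("wrist");save(f,"w8");print(bot.read_state()["t"])
E
python3 chk.py
```

```text
t: 36.83
tcp_pos: [0.5069, -0.1012, 0.0251]
eef_rot: [[0.059, 0.998, -0.005], [0.998, -0.059, 0.0], [-0.0, -0.005, -1.0]]
wrist_force: [-7.3, 2.0, 11.1]
width: 0.0508
finger_force: 52.9
t: 37.83
tcp_pos: [0.5083, -0.2379, 0.2384]
eef_rot: [[0.057, 0.998, 0.002], [0.998, -0.057, -0.003], [-0.002, 0.002, -1.0]]
wrist_force: [1.1, -0.8, 1.1]
width: 0.0641
finger_force: 0.0
t: 38.08
tcp_pos: [0.5067, -0.2471, 0.2323]
eef_rot: [[0.061, 0.998, -0.006], [0.998, -0.061, 0.002], [0.002, -0.007, -1.0]]
wrist_force: [-0.5, 0.1, 0.5]
width: 0.0642
finger_force: 0.0
38.1333
w jar0 0.98 [145. 284.] [ 0.5435 -0.2379]
w jar0 0.76 [102. 253.] [ 0.5072 -0.1844]
w jar0 0.72 [ 61. 290.] [ 0.5519 -0.1424]
w jar0 0.55 [ 19. 250.] [ 0.5096 -0.0963]
t jar0 0.83 [191. 324.] [ 0.5405 -0.1455]
t jar0 0.83 [203. 342.] [ 0.5048 -0.1976]
t jar0 0.55 [203. 309.] [ 0.5044 -0.0996]
t jar0 0.45 [191. 358.] [ 0.5394 -0.2444]
s jar0 0.79 [147. 272.] [ 0.5423 -0.2438]
s jar0 0.75 [156. 281.] [ 0.5056 -0.2019]
s jar0 0.56 [182. 279.] [ 0.4995 -0.0784]
s jar0 0.5 [168. 267.] [ 0.5483 -0.1358]
w tote 0.86 [ 85. 266.] [ 0.5242 -0.1659]
t tote 0.93 [194. 334.] [ 0.5303 -0.174 ]
s tote 0.8 [164. 274.] [ 0.5266 -0.1655]
[(array([296., 163., 370., 230.]), 0.95)]
[(array([241., 131., 304., 188.]), 0.58)]
```

View pics/w8.png

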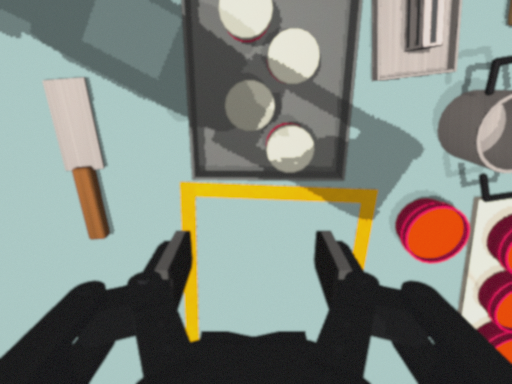

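All four jars stand upright in the tote, with lids at about (246,15), (293,55), (250,104) and (291,148). Now I'll go behind the tote with the fingers open, giving two contact points on its +y wall.

```bash
python3 -m pendant '[[0,0.08,0,0,0,0,-1],[0.02,0.16,0,0,0,0,-1],[0.047,0.24,0,0,0,0,-1],[0.047,0.32,0,0,0,0,-1],[0.047,0.4,0,0,0,0,-1],[0.047,0.48,0,0,0,0,-1],[0.047,0.5,0,0,0,0,-1],[0.047,0.5,0,0,0,0,-1]]' 30
python3 -m pendant '[[0,0,-0.08,0,0,0,-1],[0,0,-0.16,0,0,0,-1],[0,0,-0.24,0,0,0,-1],[0,0,-0.32,0,0,0,-1],[0,0,-0.39,0,0,0,-1],[0,0,-0.43,0,0,0,-1],[0,0,-0.43,0,0,0,-1],[0,0,-0.43,0,0,0,-1]]' 30
python3 chk.py
```

```text
t: 39.35
tcp_pos: [0.5303, 0.0056, 0.2337]
eef_rot: [[0.055, 0.998, -0.005], [0.999, -0.055, 0.001], [0.0, -0.005, -1.0]]
wrist_force: [0.9, -1.3, -0.4]
width: 0.0855
finger_force: 0.0
t: 40.02
tcp_pos: [0.5297, 0.0013, 0.0174]
eef_rot: [[0.061, 0.998, -0.008], [0.998, -0.061, -0.0], [-0.001, -0.008, -1.0]]
wrist_force: [0.3, 0.1, -0.2]
width: 0.0856
finger_force: 0.0
t jar0 0.68 [206. 309.] [ 0.4935 -0.0994]
t jar0 0.65 [201. 339.] [ 0.5089 -0.187 ]
t jar0 0.61 [188. 324.] [ 0.5468 -0.1456]
t jar0 0.61 [195. 357.] [ 0.5287 -0.2414]
s jar0 0.71 [157. 278.] [ 0.5155 -0.1951]
s jar0 0.45 [177. 278.] [ 0.5058 -0.1009]
t tote 0.78 [194. 335.] [ 0.5306 -0.1784]
s tote 0.95 [162. 274.] [ 0.5254 -0.1732]
s tote 0.45 [146. 209.] [ 0.7709 -0.2146]
[(array([304., 163., 372., 230.]), 0.69)]
[(array([243., 138., 304., 187.]), 0.79)]
```

```bash
python3 -m pendant '[[0,-0.03,-0.01,0,0,0,-1],[0,-0.06,-0.01,0,0,0,-1],[0,-0.08,-0.01,0,0,0,-1],[0,-0.095,-0.01,0,0,0,-1],[0,-0.11,-0.01,0,0,0,-1],[0,-0.125,-0.01,0,0,0,-1],[0,-0.14,-0.01,0,0,0,-1],[0,-0.16,-0.01,0,0,0,-1],[0,-0.18,-0.01,0,0,0,-1],[0,-0.2,-0.01,0,0,0,-1],[0,-0.22,-0.01,0,0,0,-1],[0,-0.24,-0.01,0,0,0,-1]]' 30
python3 -m pendant '[[0,-0.02,0,0,0,0,-1],[0,-0.04,0,0,0,-0.001,-1],[0,-0.06,0,0,0,-0.002,-1],[0,-0.08,0,0,0,-0.002,-1],[0,-0.1,0,0,0,-0.003,-1],[0,-0.12,0,0,0,-0.003,-1],[0,-0.14,0,0,0,-0.004,-1],[0,-0.16,0,0,0,-0.004,-1],[0,-0.18,0,0,0,-0.004,-1],[0,-0.2,0,0,0,-0.005,-1],[0,-0.22,0,0,0,-0.005,-1],[0,-0.23,0,0,0,-0.005,-1]]' 30
python3 chk.py
```

```text
t: 41.57
tcp_pos: [0.5305, -0.1158, 0.0136]
eef_rot: [[0.059, 0.998, -0.005], [0.998, -0.059, 0.004], [0.004, -0.005, -1.0]]
wrist_force: [-0.2, 6.4, 1.5]
width: 0.0853
finger_force: 2.9
t: 42.57
tcp_pos: [0.5306, -0.2315, 0.0136]
eef_rot: [[0.075, 0.997, -0.005], [0.997, -0.075, 0.003], [0.003, -0.005, -1.0]]
wrist_force: [0.9, 5.7, 3.0]
width: 0.0855
finger_force: 3.3
w jar0 0.93 [304. 215.] [ 0.5044 -0.2728]
t jar0 0.91 [194. 418.] [ 0.53   -0.4184]
t jar0 0.71 [205. 371.] [ 0.4972 -0.2804]
t jar0 0.64 [201. 403.] [ 0.5105 -0.3731]
t jar0 0.47 [190. 387.] [ 0.541  -0.3294]
s jar0 0.62 [148. 282.] [ 0.507  -0.2443]
s jar0 0.46 [125. 286.] [ 0.5067 -0.3767]
t tote 0.96 [197. 395.] [ 0.5228 -0.3526]
s tote 0.81 [130. 278.] [ 0.5316 -0.3484]
[(array([372., 167., 434., 230.]), 0.86)]
[(array([332., 135., 350., 172.]), 0.71)]
```

```bash
python3 -m pendant '[[0,-0.02,0,0,0,-0.001,-1],[0,-0.04,0,0,0,-0.001,-1],[0,-0.06,0,0,0,-0.002,-1],[0,-0.08,0,0,0,-0.002,-1],[0,-0.1,0,0,0,-0.003,-1],[0,-0.12,0,0,0,-0.003,-1],[0,-0.135,0,0,0,-0.004,-1],[0,-0.15,0,0,0,-0.005,-1],[0,-0.16,0,0,0,-0.005,-1],[0,-0.168,0,0,0,-0.005,-1],[0,-0.174,0,0,0,-0.005,-1],[0,-0.174,0,0,0,-0.005,-1]]' 30
python3 -m pendant '[[0,0.03,0,0,0,0,-1],[0,0.08,0,0,0,0,-1],[0,0.14,0,0,0,0,-1],[0,0.2,0.06,0,0,0,-1],[0,0.26,0.14,0,0,0,-1],[0,0.34,0.22,0,0,0,-1],[0,0.34,0.3,0,0,0,-1],[0,0.34,0.38,0,0,0,-1],[0,0.34,0.46,0,0,0,-1],[0,0.34,0.46,0,0,0,-1]]' 30
python3 chk.py
python3 - <<'E'
from h import *
g=grab("top");s=grab("side")
cv2.imwrite("pics/e.png",np.hstack([cv2.resize(g["img"][90:270,300:500],(400,360)),cv2.resize(s["img"][70:270,150:372],(400,360))])[:,:,::-1])
E
```

```text
t: 44.12
tcp_pos: [0.5305, -0.3183, 0.0134]
eef_rot: [[0.091, 0.996, -0.005], [0.996, -0.091, 0.003], [0.002, -0.006, -1.0]]
wrist_force: [0.9, 3.6, 1.6]
width: 0.0857
finger_force: 2.3
t: 44.95
tcp_pos: [0.5324, -0.149, 0.2517]
eef_rot: [[0.09, 0.996, 0.007], [0.996, -0.09, -0.006], [-0.005, 0.008, -1.0]]
wrist_force: [0.2, -0.9, 1.4]
width: 0.0853
finger_force: 0.0
w jar0 0.91 [306. 277.] [ 0.5483 -0.405 ]
w jar0 0.82 [284. 249.] [ 0.5092 -0.3584]
w jar0 0.7 [329. 249.] [ 0.4997 -0.4461]
t jar0 0.9 [188. 416.] [ 0.5493 -0.4141]
t jar0 0.88 [193. 446.] [ 0.5342 -0.4989]
t jar0 0.81 [204. 430.] [ 0.4997 -0.4521]
t jar0 0.77 [203. 400.] [ 0.504  -0.3638]
t jar0 0.73 [273. 188.] [0.3033 0.2458]
s jar0 0.68 [105. 281.] [ 0.5385 -0.4995]
s jar0 0.68 [113. 288.] [ 0.5046 -0.4543]
s jar0 0.54 [131. 286.] [ 0.5039 -0.3412]
s jar0 0.49 [122. 273.] [ 0.5566 -0.3849]
s jar0 0.46 [184. 190.] [ 0.7889 -0.02  ]
w tote 0.86 [317. 264.] [ 0.5259 -0.427 ]
t tote 0.83 [194. 426.] [ 0.5305 -0.4413]
t tote 0.64 [275. 188.] [0.2975 0.2457]
s tote 0.98 [117. 284.] [ 0.5176 -0.4275]
[(array([385., 162., 466., 230.]), 0.95)]
[(array([255.,  89., 312., 138.]), 0.97)]
```

View pics/e.png

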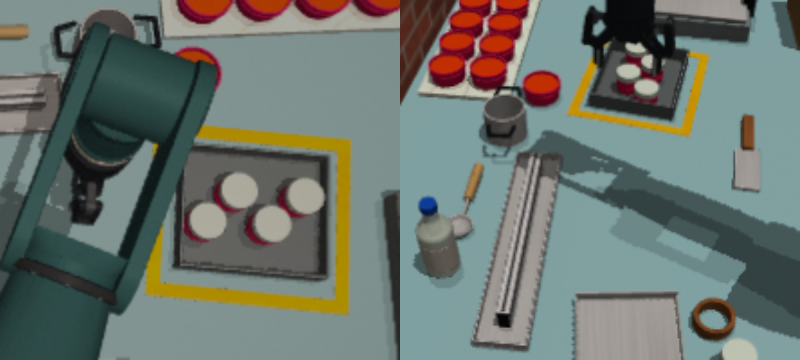

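The tote stands square inside the outline with gaps on all sides. The jars are upright, the guide is in the wash tray, and the arm is clear.

```bash
python3 -c "
from rig import bot
print(bot.finish_job())"
```

```text
the job is handed in; nothing more can be done
None
```

I handed the job in: the guide is lying in the wash tray, all four jars are upright in the tote, and the tote is square inside the yellow outline. The hand-in gave no verdict, so I'm going by the last pictures.

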